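Lock the drying peg into the drainer rail

ROBOT

A 6-joint arm with a two-finger parallel gripper is mounted at the origin on the work surface. World frame = base frame: x ahead of the robot, y to its left, z up, the work surface at z = 0. Lengths are in mm, angles in rad, forces in N, time in s.
With the tool pointing down it reaches from about 275 to 1000 mm from the base axis. Payload 8.4 kg.
Tool frame: the origin (TCP) lies on the centre line of the jaws, within the pads' length; the fingertips stand r.tip_reach ahead of it and the grasp point (between the pads) lies 11 mm behind it (r.tip_reach is the distance from the TCP to the fingertips, in mm); z points along the fingers, y is the line along which they close (so a half turn about z gives the same grasp; the last joint's range is limited). The gripper opens to 85 mm and grips with 20 to 120 N. Pads are 22 mm wide; open, the fingers measure 114 mm over their backs; the gripper's body (76 mm by 85 mm) begins 54 mm behind the grasp point. The pads swing forward as they close: fully open they stand 13 mm farther back than shut.
Start: joints at [1.257, 0.353, 1.633, -0, 1.155, -0.002], TCP at [191.731, 594.867, 239.281] pointing down, gripper open.
Joint ranges: [-2.63, 2.63], [-0.92, 2.1], [0.06, 2.66], [-1.3, 4.44], [0, 2.69], [-3.02, 3.02]. Speed limits (rad/s): [2.22, 2.22, 2.79, 3.14, 3.14, 3.14].

INTERFACE

Orientations are given as [roll, pitch, yaw] about the fixed x, y, z axes, in that order (R = Rz(yaw) Ry(pitch) Rx(roll)).
In Python, from rig import r gives the robot as it stands.
- The arm moves only by the tool carry_out, never from a script. Its argument "targets" is a list of rows, each an object with "dp": the shift along the tool's x, y, z in mm, a list of three; "yaw": the turn about the tool's z in degrees. A call has 1 to 12 rows; each row is the pose to reach, as a shift and turn from the pose commanded when the call began, along the tool's axes at that moment; what a row does not reach only later rows make up. A row lasts 1/8 s, in which the tool goes at most 62.5 mm and 10.7 degrees, less where a joint would pass 70% of its speed; a pose out of reach is approached as far as the arm can. A call with a gripper value outside its range is refused whole. "fingers" is the opening, from -1 (shut) to 1 (fully open), so that 0 is half open, set as the call begins (left out, the last holds). The fingers move at their own pace and stop on an object; "grip_force" is the grip in N (left out, the last holds). Time passes only in rows, so rows that repeat a pose let the fingers close. It gives the time, the measured TCP pose, the force, the opening and the grip force at its end, in the units of the state.
- r.sense(): the state, without advancing time (a new reading comes with each control period).
- r.grab_frame(name): name is "scene" or "top" or "wrist"; returns the picture (400x640x3 uint8, red, green, blue); there is no depth.
- r.get_calibration(name): a dict with "fx", "fy", "cx", "cy" (pixels), "rvec" (rotation vector, rad) and "tvec" (3), from world to camera coordinates, as OpenCV has them. Camera axes: x right, y down, z forward; pixel columns grow to the right and rows downward; lengths in mm; the calibration is good to about 2 mm. The wrist camera is an equidistant fisheye: a pixel r from the principal point sees the ray r / f radians off the axis. A picture is of the moment at which its call begins: read the wrist's pose just before it. get_calibration takes no time and is no camera call; for the wrist camera it gives the pose at the moment of the call.
- r.sign_off(): hands the job in; it is judged then, once.
The state is a dict: "clock": time; "qpos": joint angles; "qvel": joint speeds; "joint_efforts": joint torques, N m; "eef_pos": TCP position; "tcp_rot": TCP orientation; "contact_force": force on the tool from outside, world axes, zero at the start; "wrist_torque": the same for the moment, N m; "opening": opening from 0.0 (shut) to 1.0 (fully open); "grasp_force": force on a finger pad.
Only numpy, scipy, OpenCV 4.12 (cv2) and the standard library are available. Lean on these libraries where they do the work, as an engineer would, in place of code of your own. Each camera call takes 0.05 s, during which the arm holds its last target. There are 200 camera calls.

TASK

Fit the orange-topped drying peg to the drainer's metal rail: lower its T-shaped foot into the slot near the black-capped end farther from the red bands, slide it along with the foot in the slot to the hidden notch somewhere between the two red bands, and there turn it a quarter turn so that the foot locks crosswise under the lips, then let go. The foot can turn only at the notch, which has to be found by feel, so turn gently and do not force it; leave the other things on the drainer where they are.

Things in the scene. Friction and masses are not known exactly. Their poses are not given: they have to be found in the camera images.
- peg_mid (a point): The loose drying peg, upright, 74 mm tall, 91 to 169 g. This point is on its axis, 37 mm above its underside; z up, x along both the T-foot and the grip bar, which are parallel (half a turn makes no difference). Orange grip bar at the top: 40 mm long (x), 14 mm wide (y), 26 mm high, its middle 24 mm above this point.
- peg: The same peg; origin at the centre of its underside, same axes. From the bottom: steel T-foot 0 to 7 mm, 30 mm long (x), 12 mm wide (y), round ends; shank 10 mm in diameter, 7 to 16.5 mm; round collar 32 mm in diameter, 16.5 to 24 mm; white neck 14 mm in diameter, 24 to 48 mm; grip bar 48 to 74 mm.
- rail: Fixed aluminium rail with black end caps, 240 mm long (x), 49 mm wide (y), 18 mm high; origin at the centre of its underside, z up, x along the slot towards the red bands. Slot centred on y = 0, x from -115 to +115 mm, 15 mm wide, widened to 19 mm at the very top by 45 degree chamfers 2 mm deep. Lips 5 mm thick; below them a channel 10 mm high, its floor 3 mm above the underside.
- slot_entry (a point): Point on the slot's centre line, level with the rail's top, 85 mm from the rail's centre on the side away from the red bands: a good place to lower the foot in. Axes as the rail's. With the foot on the channel floor peg_mid is 22 mm above this point's height, the collar 1.5 mm above the lips, and the foot has 3 mm of height to spare under the lips.
- bands (a point): Point on the slot's centre line level with the rail's top, half-way between the two red bands (68 mm apart; 10 mm beyond the rail's centre); axes as the rail's. The unseen notch under the lips is 29 mm long and 35 mm wide; its middle is anywhere within 30 mm of this point along the slot. With the peg's axis within about 2 mm of its middle the foot turns freely, either way round.
- rail_end (a point): Point on the slot's centre line level with the rail's top, at the end near the red bands (120 mm from the rail's centre); axes as the rail's. Outside the notch the channel is as narrow as the slot (15 mm), and the foot binds on its walls after about 0.17 rad of turn, felt as a moment about the vertical; 0.05 rad more can press with over 30 N.
- drainer: The slate-coloured composite drainer, a fixed slab 560 x 900 mm, 10 mm thick, on the worktop (z = 0); origin at the centre of its underside. The peg, the rail and the other things stand on its top.
- casserole: Loose glass casserole dish, 160 x 220 mm, 65 mm high, lugs at the two y ends (270 mm over them); origin under its centre.
- masher: Loose potato masher standing on its round steel foot (84 mm in diameter), 220 mm tall; origin under its centre.
- ramekin: Loose white ceramic ramekin, 84 mm in diameter, 50 mm high; origin under its centre.
- funnel: Loose yellow plastic funnel standing mouth down, 110 mm in diameter, 105 mm high; origin under its centre.
- mug: Loose blue mug, 80 mm in diameter, 90 mm high, handle to its +y; origin under its centre.
- brush: Loose dish brush lying along its x axis, handle to -x; origin under its middle.
Mind the look-alikes: they are no part of the job. What is meant by the peg is not pink or purple, and is the larger of those in its own colour.

How it is judged:
By the outcome, as a careful person would: the job done as asked, in the order asked, and still so for the second after the job is handed in, with the robot touching nothing.
It also fails if it takes over 72 s, if anything falls off the work surface, if the arm or the gripper's body presses on something with over 40 N, if the wrist force passes 120 N, or if a joint passes its speed limit or range.

## Working session

There is one attempt and no reset: what is moved stays moved. The work goes in short steps, Python scripts to look and compute and a tool call to move; the robot and the scene stay as the last step left them, time stands still between calls to the robot, and variables do not carry over. Pictures are saved under pics/ and viewed, at most 10 in all, crops included, and the job is handed in when it is done.

Besides the shell and the picture viewer there is one more tool, called after "Call:" in YAML: its name, and indented under it one key for each argument. carry_out: Moves the arm, as the interface text tells. Its arguments: {"type":"object","properties":{"targets":{"type":"array","items":{"type":"object","properties":{"dp":{"type":"array","items":{"type":"number"}},"yaw":{"type":"number"}}}},"fingers":{"type":"number"},"grip_force":{"type":"number"}},"required":["targets"]}

```bash
mkdir -p pics; ls
python3 - <<'E'
from rig import r
import cv2
print(r.sense(), r.tip_reach)
for n in ("scene","top"):
    print(n,r.get_calibration(n)); cv2.imwrite(f"pics/{n}0.png",r.grab_frame(n)[:,:,::-1])
E
```

```text
pics
{'clock': 0.0, 'qpos': array([ 1.25659004e+00,  3.53672896e-01,  1.63415903e+00,  2.88526222e-05,
        1.15522941e+00, -2.42402683e-03]), 'qvel': array([ 0.00074988, -0.00010011,  0.00129257,  0.00053017,  0.00036973,
       -0.00015384]), 'joint_efforts': array([ 2.05238146e-03, -6.05244756e+01, -3.42078638e+01,  1.79109074e-04,
        9.18795413e-03,  6.14185115e-05]), 'eef_pos': array([191.57631838, 594.39895458, 238.5355854 ]), 'tcp_rot': array([-3.14012405e+00, -2.99397941e-05,  2.82979871e+00]), 'contact_force': array([-0.56037977, -0.22966311, -0.72443333]), 'wrist_torque': array([-0.01951598, -0.01877165,  0.00866066]), 'grasp_force': 0.0, 'opening': 1.0005915550415931} 8.0
scene {'fx': 367.2786962438118, 'fy': 367.2786962438118, 'cx': 313.9263995388824, 'cy': 195.68254922363226, 'rvec': array([ 2.19097147,  0.81031374, -0.35563255]), 'tvec': array([-342.82751851, -168.61107646, 1340.90444022])}
top {'fx': 464.50186495832014, 'fy': 464.50186495832014, 'cx': 330.31778556553434, 'cy': 193.00501479341563, 'rvec': array([ 2.16309555, -2.22143912,  0.10253166]), 'tvec': array([ -15.9202224 ,  482.40006331, 1187.90581827])}
```

View pics/scene0.png

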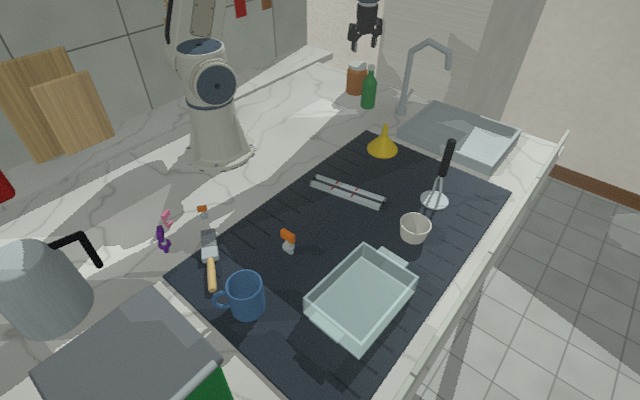

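View pics/top0.png

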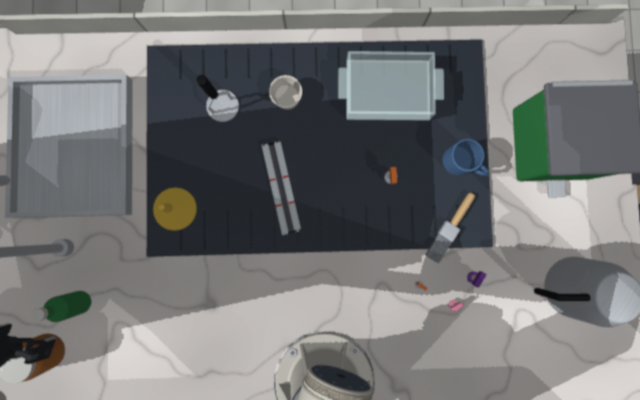

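Candidates in the top view: the orange peg at (392,175), a small orange peg at (421,286), a pink one at (455,305) and a purple one at (476,279). I choose (392,175): it is the larger orange one and stands on the drainer. The rail runs from about (271,143) to (291,234), with red bands near (273,181) and (284,205).

```bash
cat > h.py <<'E'
import numpy as np, cv2
from rig import r
def ray(cal,px,fish=False):
    R,_=cv2.Rodrigues(np.array(cal["rvec"])); t=np.array(cal["tvec"])
    d=np.array([(px[0]-cal["cx"])/cal["fx"],(px[1]-cal["cy"])/cal["fy"],1.])
    if fish:
        th=np.hypot(d[0],d[1]); d=np.array([d[0]/th*np.sin(th),d[1]/th*np.sin(th),np.cos(th)]) if th>1e-9 else d
    return -R.T@t, R.T@d
def onplane(cal,px,z,fish=False):
    c,d=ray(cal,px,fish); return c+d*(z-c[2])/d[2]
def orange(im):
    h=cv2.cvtColor(im,cv2.COLOR_RGB2HSV); return cv2.inRange(h,(5,150,90),(18,255,255))
def red(im):
    h=cv2.cvtColor(im,cv2.COLOR_RGB2HSV); return cv2.inRange(h,(0,90,60),(4,255,255))|cv2.inRange(h,(170,90,60),(180,255,255))
def blobs(m,amin=3):
    n,l,s,c=cv2.connectedComponentsWithStats(m)
    return [(c[i],s[i],(l==i).astype('uint8')*255) for i in range(1,n) if s[i,4]>=amin]
E
python3 - <<'E'
from h import *
im={n:cv2.imread(f"pics/{n}0.png")[:,:,::-1].copy() for n in("scene","top")}
cal={n:r.get_calibration(n) for n in im}
for n in im:
    for nm,f in (("orange",orange),("red",red)):
        for c,s,m in blobs(f(im[n])):
            z=71 if nm=="orange" else 28
            print(n,nm,c.round(1),s,onplane(cal[n],c,z).round(1), cv2.minAreaRect(cv2.findNonZero(m)))
a=cv2.resize(im["top"][125:245,250:310],None,fx=5,fy=5,interpolation=cv2.INTER_CUBIC)
b=cv2.resize(im["top"][145:205,360:420],None,fx=5,fy=5,interpolation=cv2.INTER_CUBIC)
d=cv2.resize(im["scene"][215:275,260:320],None,fx=5,fy=5,interpolation=cv2.INTER_CUBIC)
cv2.imwrite("pics/crop1.png",np.hstack([a,np.vstack([b,d])])[:,:,::-1])
E
```

```text
scene orange [201.5 208.4] [197 206  10   6  42] [ 272.2 -267.6   71. ] ((201.53848266601562, 208.1923065185547), (4.9029035568237305, 8.43299388885498), 78.69007110595703)
scene orange [287.2 235.2] [280 228  15  15 145] [ 519.4 -185.    71. ] ((287.17645263671875, 235.2058868408203), (17.66435432434082, 9.089424133300781), 30.963756561279297)
scene red [239.8   7.8] [234   0  12  18 178] [-1203.1  1144.     28. ] ((240.0202178955078, 7.881505012512207), (17.41054916381836, 10.72003173828125), 81.25383758544922)
scene red [  5.2 189. ] [  0 171  15  33 299] [-300.5 -588.7   28. ] ((7.0, 187.0), (32.0, 14.0), 90.0)
scene red [336.8 181.8] [336 181   3   3   5] [455.3 106.5  28. ] ((336.7500305175781, 181.75001525878906), (0.7071067094802856, 2.8284268379211426), 45.0)
scene red [331.8 187.8] [331 187   3   3   5] [461.3  73.5  28. ] ((331.75, 187.74998474121094), (0.7071067094802856, 2.8284268379211426), 45.0)
scene red [356.5 188. ] [356 187   2   3   4] [520.2 122.8  28. ] ((356.5000305175781, 188.00001525878906), (0.7071067094802856, 2.1213202476501465), 45.0)
scene red [352.  194
[... 957 characters left out ...]
  28. ] ((284.9000244140625, 176.20001220703125), (0.9486832022666931, 4.110960960388184), 71.56504821777344)
top red [271.  179.5] [269 179   5   2   6] [519.9 123.2  28. ] ((271.0, 179.50003051757812), (0.8944271206855774, 4.0249223709106445), 63.43495178222656)
top red [292.  201.6] [290 201   5   2   5] [461.5  70.4  28. ] ((292.04998779296875, 201.64999389648438), (0.6324554085731506, 4.110960960388184), 71.56504821777344)
top red [277.5 205. ] [276 205   4   1   4] [453.7 107.7  28. ] ((277.5, 205.0), (3.0, 0.0), 180.0)
top red [455.  305.4] [449 301  13  10  67] [ 186.6 -337.5   28. ] ((454.9117431640625, 304.3529357910156), (9.089425086975098, 10.804409980773926), 59.036251068115234)
```

View pics/crop1.png

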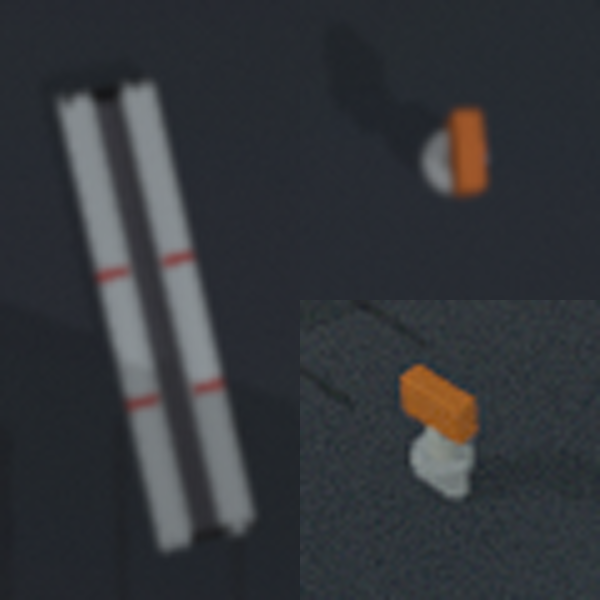

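The crop confirms the larger orange peg, with its bar nearly along world x. The slot runs at about 14°, and the bands sit nearer the end closer to the robot, so the entry is at about (583,120). Next is a move above the peg.

Call:
carry_out:
  targets:
    - {"dp": [-550, -640, 0], "yaw": 157}
    - {"dp": [-550, -640, 0], "yaw": 157}
    - {"dp": [-550, -640, 0], "yaw": 157}
    - {"dp": [-550, -640, 0], "yaw": 157}
    - {"dp": [-550, -640, 0], "yaw": 157}
    - {"dp": [-550, -640, 0], "yaw": 157}
    - {"dp": [-550, -640, 0], "yaw": 157}
    - {"dp": [-550, -640, 0], "yaw": 157}
    - {"dp": [-550, -640, 0], "yaw": 157}
    - {"dp": [-550, -640, 0], "yaw": 157}
    - {"dp": [-550, -640, 0], "yaw": 157}
    - {"dp": [-550, -640, 0], "yaw": 157}

```text
clock: 1.6
eef_pos: [482.9, -98.6, 239.3]
tcp_rot: [3.142, -0.0, 0.573]
contact_force: [0.6, 0.7, -0.4]
opening: 1.0
grasp_force: 0.0
```

```bash
cat >> h.py <<'E'
from scipy.spatial.transform import Rotation as Ro
def state():
    s=r.sense(); print("t",round(s["clock"],2),"p",s["eef_pos"].round(1),"rot",s["tcp_rot"].round(4),"F",s["contact_force"].round(1),"M",s["wrist_torque"].round(2),"op",round(s["opening"],3),"gf",round(s["grasp_force"],1)); return s
def to(s,p,yaw):
    R=Ro.from_euler("xyz",s["tcp_rot"]); d=R.inv().apply(np.array(p)-s["eef_pos"])
    a=(yaw-s["tcp_rot"][2]+np.pi)%(2*np.pi)-np.pi
    print("dp",d.round(1),"yaw",round(-np.degrees(a),1))
E
python3 -c "
from h import *
s=state(); to(s,[519.5,-185.5,160],0.08)"
```

```text
t 1.6 p [482.9 -98.6 239.3] rot [ 3.1416e+00 -3.0000e-04  5.7310e-01] F [ 0.6  0.7 -0.4] M [ 0.02 -0.07 -0.05] op 1.0 gf 0.0
dp [-16.4  92.8  79.3] yaw 28.3
```

Call:
carry_out:
  targets:
    - {"dp": [-16, 93, 60], "yaw": 28}
    - {"dp": [-16, 93, 60], "yaw": 28}
    - {"dp": [-16, 93, 60], "yaw": 28}
    - {"dp": [-16, 93, 60], "yaw": 28}
    - {"dp": [-16, 93, 60], "yaw": 28}

```text
clock: 2.22
eef_pos: [520.1, -182.7, 179.5]
tcp_rot: [3.141, -0.0, 0.094]
contact_force: [-0.0, -0.4, -0.0]
opening: 0.999
grasp_force: 0.0
```

Run:
```python
from h import *
s=state(); c=r.get_calibration("wrist"); im=r.grab_frame("wrist")
print(c); cv2.imwrite("pics/w1.png",im[:,:,::-1])
m=orange(im)
for b,st,k in blobs(m,50):
    print(b,st,onplane(c,b,84,True),[onplane(c,p,84,True)[:2].round(1) for p in cv2.boxPoints(cv2.minAreaRect(cv2.findNonZero(k)))])
```

```text
t 2.23 p [ 520.1 -182.7  179.5] rot [ 3.1415e+00 -3.0000e-04  9.4100e-02] F [-0.  -0.4 -0. ] M [ 0.01  0.01 -0.04] op 0.999 gf 0.0
{'fx': 309.70691628693146, 'fy': 309.70691628693146, 'cx': 322.86775032667884, 'cy': 195.56532138539296, 'rvec': array([-2.12792863,  1.93771609,  0.32515643]), 'tvec': array([-230.72548098,  450.29185   ,  488.06009553])}
[325.6561086  199.13461538] [316 172  20  54 884] [ 521.95656688 -185.00822643   84.        ] [array([ 499. , -178.9]), array([ 543.9, -177.6]), array([ 544.2, -190.9]), array([ 499.4, -193. ])]
```

View pics/w1.png

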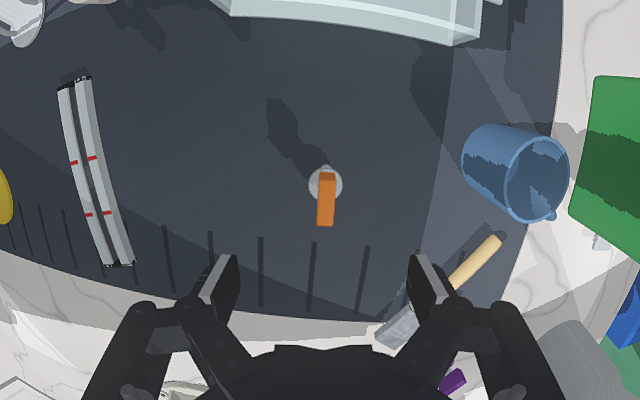

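The wrist view shows the peg directly ahead, with its bar at (326,199) and its collar at (325,183). The rail is at left with bands near (82,161) and (98,214), and the lower bands are nearer their end, as assumed.

Run:
```python
from h import *
s=state(); c=r.get_calibration("wrist"); im=cv2.imread("pics/w1.png")[:,:,::-1].copy()
b=blobs(orange(im),50)[0][2]
print("cam",ray(c,(0,0),1)[0].round(1))
Y=np.arange(177,221)
for f in (min,max):
    P=np.array([onplane(c,(f(np.flatnonzero(b[y]))+(0.5 if f is max else -.5),y),84,True)[:2] for y in Y])
    k=np.polyfit(P[:,0],P[:,1],1); print("slope",k[0], "y at 521",np.polyval(k,521))
print("rows",[onplane(c,(325,y),z,True).round(1) for y,z in((172,84),(226,84),(226,58),(199,71))])
for p,st,k in blobs(red(im)): print(p.round(1),st[4],onplane(c,p,28,True).round(1))
print(im[170:230:4,326])
```

```text
t 2.27 p [ 520.1 -182.6  179.7] rot [ 3.1414e+00 -6.0000e-04  9.3800e-02] F [ 0.5 -0.2 -0.3] M [-0.03  0.01  0.02] op 1.0 gf 0.0
cam [ 604.  -175.   314.6]
slope 0.013216103563961712 y at 521 -178.40069738849428
slope 0.0645679644075321 y at 521 -191.7350980196653
rows [array([ 544. , -182.3,   84. ]), array([ 498.7, -186.7,   84. ]), array([ 486.9, -188. ,   58. ]), array([ 517.5, -184.9,   71. ])]
[ 91.8 157.7] 33 [526.9  86.8  28. ]
[ 73.5 162.4] 30 [519.8 120.9  28. ]
[106.4 212.3] 29 [460.   73.6  28. ]
[ 88.1 214.4] 28 [453.1 107.2  28. ]
[[164 173 178]
 [149  87  41]
 [150  89  43]
 [190 118  55]
 [191 118  55]
 [190 118  56]
 [191 118  56]
 [191 118  56]
 [191 117  56]
 [191 119  54]
 [192 119  57]
 [191 120  56]
 [192 120  57]
 [192 119  56]
 [113  84  70]]
```

```bash
python3 -c "
from h import *
s=state(); to(s,[518.5,-185.3,61],0.04)"
```

```text
t 2.27 p [ 520.1 -182.6  179.7] rot [ 3.1414e+00 -6.0000e-04  9.3800e-02] F [ 0.5 -0.2 -0.3] M [-0.03  0.01  0.02] op 1.0 gf 0.0
dp [ -1.9   2.5 118.7] yaw 3.1
```

Call:
carry_out:
  targets:
    - {"dp": [-2, 2.5, 40], "yaw": 3}
    - {"dp": [-2, 2.5, 70], "yaw": 3}
    - {"dp": [-2, 2.5, 70], "yaw": 3}
  fingers: 0.2

```text
clock: 2.65
eef_pos: [516.9, -184.7, 108.0]
tcp_rot: [-3.14, 0.003, 0.041]
contact_force: [-0.5, 0.1, 0.9]
opening: 0.599
grasp_force: 0.0
```

```bash
python3 -c "
from h import *
s=state(); to(s,[518.5,-185.3,61],0.04)"
```

```text
t 2.65 p [ 516.9 -184.7  108. ] rot [-3.1403  0.0033  0.0407] F [-0.5  0.1  0.9] M [-0.02 -0.02 -0.04] op 0.599 gf 0.0
dp [ 1.7  0.7 47. ] yaw 0.0
```

Call:
carry_out:
  targets:
    - {"dp": [1.5, 0.5, 25], "yaw": 0}
    - {"dp": [1.5, 0.5, 48], "yaw": 0}
    - {"dp": [1.5, 0.5, 48], "yaw": 0}
    - {"dp": [1.5, 0.5, 48], "yaw": 0}

```text
clock: 3.15
eef_pos: [520.8, -186.3, 62.9]
tcp_rot: [3.141, -0.002, 0.039]
contact_force: [0.1, -0.1, 0.2]
opening: 0.603
grasp_force: 0.0
```

Call:
carry_out:
  targets:
    - {"dp": [0, 0, 0], "yaw": 0}
    - {"dp": [0, 0, 0], "yaw": 0}
    - {"dp": [0, 0, 0], "yaw": 0}
    - {"dp": [0, 0, 0], "yaw": 0}
    - {"dp": [0, 0, 0], "yaw": 0}
    - {"dp": [0, 0, 0], "yaw": 0}
  fingers: -1
  grip_force: 50

```text
clock: 3.9
eef_pos: [520.3, -186.3, 62.1]
tcp_rot: [3.141, -0.001, 0.039]
contact_force: [-1.2, 1.1, 7.1]
opening: 0.156
grasp_force: 48.6
```

Call:
carry_out:
  targets:
    - {"dp": [0, 0, -30], "yaw": 0}
    - {"dp": [0, 0, -70], "yaw": 0}
    - {"dp": [25, -60, -70], "yaw": -4}
    - {"dp": [45, -120, -70], "yaw": -8}
    - {"dp": [60, -180, -70], "yaw": -10}
    - {"dp": [70, -240, -70], "yaw": -10}
    - {"dp": [74, -303, -70], "yaw": -10}
    - {"dp": [74, -303, -70], "yaw": -10}
    - {"dp": [74, -303, -70], "yaw": -10}

```text
clock: 5.03
eef_pos: [581.7, 119.6, 131.1]
tcp_rot: [3.141, 0.001, 0.215]
contact_force: [0.0, -0.7, -1.4]
opening: 0.153
grasp_force: 49.5
```

Run:
```python
from h import *
s=state(); c=r.get_calibration("wrist"); im=r.grab_frame("wrist")
cv2.imwrite("pics/w2.png",im[:,:,::-1])
for p,st,k in blobs(red(im)): print(p.round(1),st[4],onplane(c,p,28,True).round(1))
```

```text
t 5.03 p [581.7 119.6 131.1] rot [3.1413e+00 6.0000e-04 2.1460e-01] F [ 0.  -0.7 -1.4] M [-0.09  0.01  0.  ] op 0.153 gf 49.5
[306. 320.] 3 [450.1 108.1  28. ]
[340. 320.] 5 [457.4  74.5  28. ]
```

View pics/w2.png

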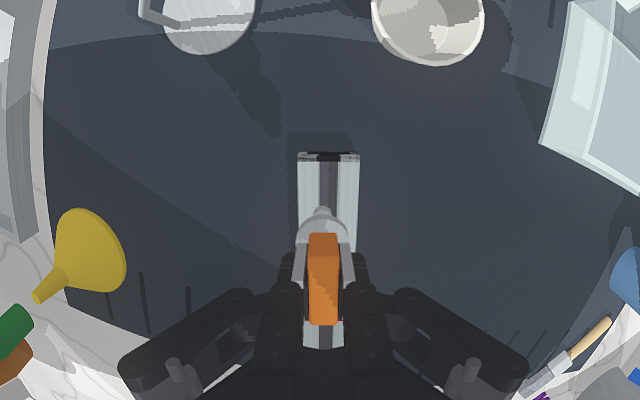

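The wrist view shows the rail's far black-capped end at (328,157), the dark slot at columns about 318–337 above the peg, and the foot tip at (322,210).

Run:
```python
from h import *
s=state(); c=r.get_calibration("wrist"); im=cv2.imread("pics/w2.png")[:,:,::-1].copy()
g=cv2.GaussianBlur(cv2.cvtColor(im,cv2.COLOR_RGB2GRAY),(3,3),0).astype(float)
L=[]
for y in range(168,204,3):
    d=np.diff(g[y]); seg=lambda a,b,f: a+f(d[a:b])
    o1=seg(285,308,np.argmax); i1=seg(308,326,np.argmin); i2=seg(328,344,np.argmax); o2=seg(348,370,np.argmin)
    P=[onplane(c,(x+.5,y),28,True)[:2] for x in(o1,i1,i2,o2)]
    L.append(P)
    if y%2==0: print(y,o1,i1,i2,o2,[p.round(1) for p in P])
L=np.array(L)
for n,M in(("outer",(L[:,0]+L[:,3])/2),("inner",(L[:,1]+L[:,2])/2)):
    k=np.polyfit(M[:,0],M[:,1],1); print(n,"angle",np.arctan(k[0]),"y@583",np.polyval(k,583),"y@600",np.polyval(k,600),M[:,0].min(),M[:,0].max())
# rail far end, and peg bar
b=max(blobs(orange(im),50),key=lambda q:q[1][4]); print("bar",b[0],b[1])
zt=s["eef_pos"][2]+22
for y in(240,270,300):
    x=np.flatnonzero(b[2][y]); p=onplane(c,((x[0]+x[-1])/2,y),zt,True); q=p[:2]-s["eef_pos"][:2]
    print("bar row",y,p.round(1),"lateral",-q[0]*np.sin(.2146)+q[1]*np.cos(.2146))
print("end",onplane(c,(328,153),28,True))
print(g[150:212:2,303].round(),g[190,290:370].round())
```

```text
t 5.08 p [581.7 118.8 131.1] rot [3.1412e+00 7.0000e-04 2.1330e-01] F [ 1.4  0.1 -2.2] M [ 0.01 -0.04  0.03] op 0.158 gf 49.5
168 296 318 337 359 [array([601.9, 144.2]), array([605.5, 127.1]), array([608.7, 112.4]), array([612.5,  95.3])]
174 296 318 337 358 [array([597. , 143.3]), array([600.7, 126.1]), array([603.9, 111.3]), array([607.5,  94.9])]
180 296 318 337 358 [array([592.1, 142.3]), array([595.8, 125.1]), array([599. , 110.2]), array([602.6,  93.7])]
186 297 318 337 358 [array([587.3, 140.6]), array([590.9, 124. ]), array([594.1, 109.1]), array([597.7,  92.5])]
192 297 318 336 358 [array([582.3, 139.7]), array([585.9, 123. ]), array([589. , 108.7]), array([592.8,  91.2])]
198 297 318 336 357 [array([577.2, 138.7]), array([580.9, 121.9]), array([584. , 107.6]), array([587.6,  90.7])]
outer angle 0.21447730948109273 y@583 114.63158482821494 y@600 118.33465503337274 579.858214335299 607.1541291160455
inner angle 0.19791603470174354 y@583 114.8531024983616 y@600 118.26230545255478 579.8644449277083 607.0769818917793
bar [322.79219832 278.04046664] [ 307  233   33   92 2743]
bar row 240 [607.2 124.1 153.1] lateral -0.1917228012161063
bar row 270 [593.  120.9 153.1] lateral -0.37087940902165384
bar row 300 [576.8 117.4 153.1] lateral -0.3427926663960754
end [618.89018573 122.39163673  28.        ]
[ 62. 110. 107. 106.  72.  95. 166. 178. 177. 177. 177. 177. 178. 178.
 178. 178. 179. 179. 178. 179. 179. 179. 178. 178. 179. 179. 179. 179.
 179. 179. 179.] [ 63.  63.  63.  63.  63.  60.  69. 106. 152. 179. 183. 181. 180. 179.
 177. 177. 178. 180. 181. 181. 180. 178. 177. 177. 178. 178. 178. 174.
 155. 122.  94.  87.  89.  90.  90.  91.  91.  89.  85.  80.  79.  79.
  80.  80.  78.  78.  92. 123. 151. 165. 174. 181. 182. 182. 181. 180.
 178. 178. 179. 181. 182. 181. 181. 179. 178. 179. 180. 175. 138.  85.
  66.  70.  71.  71.  71.  71.  71.  71.  71.  71.]
```

Run:
```python
from h import *
ct=r.get_calibration("top")
a=onplane(ct,(271,143),28); b=onplane(ct,(291.4,232),28); print(a,b,(a+b)/2,np.arctan2(*(a-b)[1::-1]))
s=state(); to(s,[583,117.3,88],0.22)
```

```text
[614.90292148 121.52516011  28.        ] [383.76462624  73.60534654  28.        ] [499.33377386  97.56525333  28.        ] 0.20442493329977304
t 5.08 p [581.7 118.8 131.1] rot [3.1412e+00 7.0000e-04 2.1330e-01] F [ 1.4  0.1 -2.2] M [ 0.01 -0.04  0.03] op 0.158 gf 49.5
dp [ 1.   1.7 43.1] yaw -0.4
```

Call:
carry_out:
  targets:
    - {"dp": [1, 3, 20], "yaw": 0}
    - {"dp": [1, 3, 43], "yaw": 0}
    - {"dp": [1, 3, 43], "yaw": 0}
    - {"dp": [1, 3, 43], "yaw": 0}

```text
clock: 5.58
eef_pos: [584.1, 115.8, 89.0]
tcp_rot: [3.142, -0.0, 0.212]
contact_force: [0.7, 0.4, -0.3]
opening: 0.154
grasp_force: 49.4
```

Run:
```python
from h import *
s=state(); c=r.get_calibration("wrist"); im=r.grab_frame("wrist")
cv2.imwrite("pics/w3.png",im[:,:,::-1])
cv2.imwrite("pics/w3c.png",cv2.resize(im[170:290,265:385],None,fx=5,fy=5,interpolation=cv2.INTER_CUBIC)[:,:,::-1])
```

```text
t 5.58 p [584.1 115.8  89. ] rot [ 3.1415e+00 -5.0000e-04  2.1190e-01] F [ 0.7  0.4 -0.3] M [-0.03  0.07  0.06] op 0.154 gf 49.4
```

View pics/w3c.png

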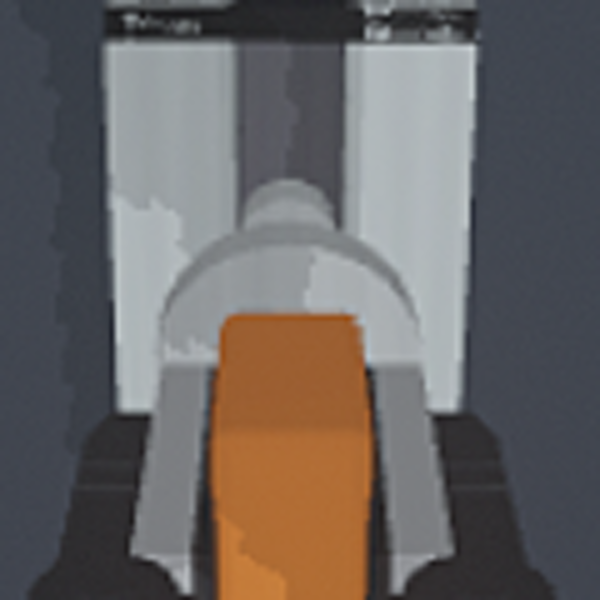

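The crop shows the foot tip centred at column 288 and the slot centre at 291, under 0.5 mm apart, so I lower it.

Call:
carry_out:
  targets:
    - {"dp": [0, 0.3, 6], "yaw": 0}
    - {"dp": [0, 0.3, 10], "yaw": 0}
    - {"dp": [0, 0.3, 14], "yaw": 0}
    - {"dp": [0, 0.3, 17], "yaw": 0}
    - {"dp": [0, 0.3, 17], "yaw": 0}

```text
clock: 6.25
eef_pos: [583.5, 116.5, 70.9]
tcp_rot: [3.142, 0.001, 0.213]
contact_force: [-0.4, 0.3, -1.5]
opening: 0.151
grasp_force: 49.4
```

Call:
carry_out:
  targets:
    - {"dp": [0, 0, 2], "yaw": 0}
    - {"dp": [0, 0, 4], "yaw": 0}
    - {"dp": [0, 0, 4], "yaw": 0}
    - {"dp": [0, 0, 4], "yaw": 0}

```text
clock: 6.75
eef_pos: [583.7, 116.5, 67.3]
tcp_rot: [-3.142, -0.0, 0.213]
contact_force: [0.2, -0.1, -1.6]
opening: 0.152
grasp_force: 49.4
```

Run:
```python
from h import *
s=state(); im=r.grab_frame("wrist")
cv2.imwrite("pics/w4.png",cv2.resize(im[170:290,265:385],None,fx=4,fy=4,interpolation=cv2.INTER_CUBIC)[:,:,::-1])
```

```text
t 6.75 p [583.7 116.5  67.3] rot [-3.1416 -0.      0.2133] F [ 0.2 -0.1 -1.6] M [ 0.02  0.03 -0.03] op 0.152 gf 49.4
```

View pics/w4.png

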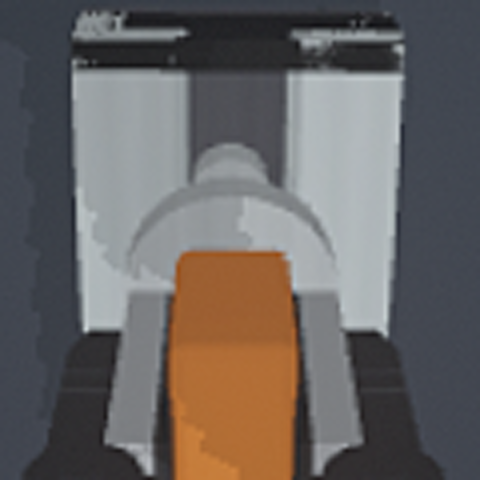

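The foot is in the slot with no contact, about 1 mm off towards the left lip. I correct that, go 1 mm lower, and slide towards the bands while watching side force.

Call:
carry_out:
  targets:
    - {"dp": [0, 0.8, 1], "yaw": 0}
    - {"dp": [-10, 0.8, 1], "yaw": 0}
    - {"dp": [-20, 0.8, 1], "yaw": 0}
    - {"dp": [-30, 0.8, 1], "yaw": 0}
    - {"dp": [-40, 0.8, 1], "yaw": 0}
    - {"dp": [-50, 0.8, 1], "yaw": 0}
    - {"dp": [-58, 0.8, 1], "yaw": 0}
    - {"dp": [-62, 0.8, 1], "yaw": 0}
    - {"dp": [-62, 0.8, 1], "yaw": 0}
    - {"dp": [-62, 0.8, 1], "yaw": 0}

```text
clock: 8.05
eef_pos: [523.7, 102.6, 66.4]
tcp_rot: [3.142, -0.001, 0.213]
contact_force: [-0.1, -0.2, -2.0]
opening: 0.157
grasp_force: 49.4
```

```bash
python3 -c "
from h import *
state()"
```

```text
t 8.05 p [523.7 102.6  66.4] rot [ 3.1416e+00 -5.0000e-04  2.1330e-01] F [-0.1 -0.2 -2. ] M [-0.    0.04 -0.01] op 0.157 gf 49.4
```

Call:
carry_out:
  targets:
    - {"dp": [0, 0, 0], "yaw": -5}
    - {"dp": [0, 0, 0], "yaw": -9}
    - {"dp": [0, 0, 0], "yaw": -11.5}
    - {"dp": [0, 0, 0], "yaw": -11.5}
    - {"dp": [0, 0, 0], "yaw": -11.5}

```text
clock: 8.68
eef_pos: [523.3, 102.7, 66.2]
tcp_rot: [-3.141, 0.0, 0.413]
contact_force: [-1.8, 1.5, -2.1]
opening: 0.158
grasp_force: 49.5
```

```bash
python3 -c "
from h import *
state()"
```

```text
t 8.68 p [523.3 102.7  66.2] rot [-3.1414e+00  1.0000e-04  4.1290e-01] F [-1.8  1.5 -2.1] M [ 0.42  0.28 -0.04] op 0.158 gf 49.5
```

Call:
carry_out:
  targets:
    - {"dp": [0, 0, 0], "yaw": -1.5}
    - {"dp": [0, 0, 0], "yaw": -1.5}
    - {"dp": [0, 0, 0], "yaw": -1.5}

```text
clock: 9.05
eef_pos: [523.2, 102.7, 66.3]
tcp_rot: [-3.141, 0.0, 0.44]
contact_force: [-1.1, 3.8, -0.5]
opening: 0.159
grasp_force: 49.6
```

```bash
python3 -c "
from h import *
state()"
```

```text
t 9.05 p [523.2 102.7  66.3] rot [-3.1414e+00  1.0000e-04  4.3990e-01] F [-1.1  3.8 -0.5] M [ 0.71  0.35 -0.09] op 0.159 gf 49.6
```

Call:
carry_out:
  targets:
    - {"dp": [0.1, -0.5, 0], "yaw": 6}
    - {"dp": [0.1, -0.5, 0], "yaw": 13}
    - {"dp": [0.1, -0.5, 0], "yaw": 13}

```text
clock: 9.43
eef_pos: [523.5, 102.8, 66.4]
tcp_rot: [3.141, -0.001, 0.214]
contact_force: [0.6, 0.1, -1.7]
opening: 0.155
grasp_force: 49.4
```

Call:
carry_out:
  targets:
    - {"dp": [-3, 0, 0], "yaw": -6}
    - {"dp": [-3, 0, 0], "yaw": -13}
    - {"dp": [-3, 0, 0], "yaw": -13}
    - {"dp": [-3, 0, 0], "yaw": -13}

```text
clock: 9.93
eef_pos: [520.3, 102.3, 66.3]
tcp_rot: [3.141, -0.0, 0.439]
contact_force: [0.0, -0.8, -2.0]
opening: 0.154
grasp_force: 49.4
```

```bash
python3 -c "
from h import *
state()"
```

```text
t 9.93 p [520.3 102.3  66.3] rot [ 3.1413e+00 -1.0000e-04  4.3890e-01] F [ 0.  -0.8 -2. ] M [-0.11 -0.01 -0.02] op 0.154 gf 49.4
```

Call:
carry_out:
  targets:
    - {"dp": [0, 0, 0], "yaw": -2}
    - {"dp": [0, 0, 0], "yaw": -2}
    - {"dp": [0, 0, 0], "yaw": -2}

```text
clock: 10.3
eef_pos: [520.5, 102.3, 66.3]
tcp_rot: [3.141, -0.0, 0.475]
contact_force: [1.0, -1.8, -1.8]
opening: 0.157
grasp_force: 49.4
```

```bash
python3 -c "
from h import *
state()"
```

```text
t 10.3 p [520.5 102.3  66.3] rot [ 3.1412e+00 -3.0000e-04  4.7480e-01] F [ 1.  -1.8 -1.8] M [-0.51 -0.28 -0.09] op 0.157 gf 49.4
```

Call:
carry_out:
  targets:
    - {"dp": [0, 0, 0], "yaw": 8}
    - {"dp": [0, 0, 0], "yaw": 15}
    - {"dp": [0, 0, 0], "yaw": 20}
    - {"dp": [0, 0, 0], "yaw": 23}
    - {"dp": [0, 0, 0], "yaw": 23}
    - {"dp": [0, 0, 0], "yaw": 23}

```text
clock: 11.05
eef_pos: [520.1, 102.5, 66.3]
tcp_rot: [-3.141, 0.0, 0.075]
contact_force: [-0.2, 0.2, -0.6]
opening: 0.154
grasp_force: 49.5
```

```bash
python3 -c "
from h import *
state()"
```

```text
t 11.05 p [520.1 102.5  66.3] rot [-3.1415e+00  2.0000e-04  7.4700e-02] F [-0.2  0.2 -0.6] M [ 0.03 -0.02  0.01] op 0.154 gf 49.5
```

Call:
carry_out:
  targets:
    - {"dp": [0, 0, 0], "yaw": 3}
    - {"dp": [0, 0, 0], "yaw": 3}
    - {"dp": [0, 0, 0], "yaw": 3}

```text
clock: 11.42
eef_pos: [520.2, 102.4, 66.3]
tcp_rot: [-3.142, 0.0, 0.023]
contact_force: [-0.1, -0.1, -1.2]
opening: 0.155
grasp_force: 49.5
```

```bash
python3 -c "
from h import *
state()"
```

```text
t 11.43 p [520.2 102.4  66.3] rot [-3.1416  0.      0.0227] F [-0.1 -0.1 -1.2] M [-0.01 -0.02 -0.01] op 0.155 gf 49.5
```

Call:
carry_out:
  targets:
    - {"dp": [-2.95, 0.57, 0], "yaw": -6}
    - {"dp": [-2.95, 0.57, 0], "yaw": -11}
    - {"dp": [-2.95, 0.57, 0], "yaw": -11}

```text
clock: 11.8
eef_pos: [517.3, 101.8, 66.3]
tcp_rot: [-3.142, -0.0, 0.213]
contact_force: [-0.5, 0.4, -1.1]
opening: 0.154
grasp_force: 49.5
```

Call:
carry_out:
  targets:
    - {"dp": [0, 0, 0], "yaw": -8}
    - {"dp": [0, 0, 0], "yaw": -13}
    - {"dp": [0, 0, 0], "yaw": -15}
    - {"dp": [0, 0, 0], "yaw": -15}
    - {"dp": [0, 0, 0], "yaw": -15}

```text
clock: 12.42
eef_pos: [517.6, 101.7, 66.4]
tcp_rot: [3.141, -0.001, 0.474]
contact_force: [2.2, -2.0, -2.6]
opening: 0.156
grasp_force: 49.4
```

```bash
python3 -c "
from h import *
state()"
```

```text
t 12.43 p [517.6 101.7  66.4] rot [ 3.1412e+00 -5.0000e-04  4.7360e-01] F [ 2.2 -2.  -2.6] M [-0.55 -0.46  0.  ] op 0.156 gf 49.4
```

Call:
carry_out:
  targets:
    - {"dp": [0, 0.2, 0], "yaw": -3}
    - {"dp": [0, 0.2, 0], "yaw": -3}
    - {"dp": [0, 0.2, 0], "yaw": -3}

```text
clock: 12.8
eef_pos: [517.7, 101.5, 66.4]
tcp_rot: [3.141, -0.001, 0.526]
contact_force: [3.6, -4.6, -2.2]
opening: 0.157
grasp_force: 49.4
```

```bash
python3 -c "
from h import *
state()"
```

```text
t 12.8 p [517.7 101.5  66.4] rot [ 3.1411e+00 -6.0000e-04  5.2600e-01] F [ 3.6 -4.6 -2.2] M [-0.84 -0.71 -0.01] op 0.157 gf 49.4
```

Only one tip is pressing on a wall, so the leading tip is already in the notch. I go on about 8 mm and test again.

Call:
carry_out:
  targets:
    - {"dp": [0, -0.1, 0], "yaw": 9}
    - {"dp": [0, -0.1, 0], "yaw": 18}
    - {"dp": [-4, -1.4, 0], "yaw": 18}
    - {"dp": [-7.6, -2.5, 0], "yaw": 18}
    - {"dp": [-7.6, -2.5, 0], "yaw": 18}

```text
clock: 13.42
eef_pos: [508.9, 99.9, 66.2]
tcp_rot: [-3.141, 0.001, 0.215]
contact_force: [0.9, -0.4, -1.6]
opening: 0.159
grasp_force: 49.5
```

Call:
carry_out:
  targets:
    - {"dp": [0, 0, 0], "yaw": -8}
    - {"dp": [0, 0, 0], "yaw": -13}
    - {"dp": [0, 0, 0], "yaw": -15}
    - {"dp": [0, 0, 0], "yaw": -15}
    - {"dp": [0, 0, 0], "yaw": -15}

```text
clock: 14.05
eef_pos: [509.7, 99.9, 66.3]
tcp_rot: [3.141, -0.0, 0.474]
contact_force: [1.3, -1.0, -1.4]
opening: 0.154
grasp_force: 49.5
```

```bash
python3 -c "
from h import *
state()"
```

```text
t 14.05 p [509.7  99.9  66.3] rot [ 3.1414e+00 -3.0000e-04  4.7410e-01] F [ 1.3 -1.  -1.4] M [-0.29 -0.28  0.02] op 0.154 gf 49.5
```

Force is smaller here, so I turn a little more.

Call:
carry_out:
  targets:
    - {"dp": [0, 0, 0], "yaw": -4}
    - {"dp": [0, 0, 0], "yaw": -7}
    - {"dp": [0, 0, 0], "yaw": -7}
    - {"dp": [0, 0, 0], "yaw": -7}

```text
clock: 14.55
eef_pos: [510.4, 99.6, 66.5]
tcp_rot: [3.14, -0.001, 0.597]
contact_force: [3.9, -4.3, -2.3]
opening: 0.156
grasp_force: 49.4
```

```bash
python3 -c "
from h import *
state()"
```

```text
t 14.55 p [510.4  99.6  66.5] rot [ 3.1403e+00 -1.0000e-03  5.9680e-01] F [ 3.9 -4.3 -2.3] M [-0.9  -0.69 -0.04] op 0.156 gf 49.4
```

Run:
```python
from h import *
s=state(); c=r.get_calibration("wrist"); im=cv2.imread("pics/w3.png")[:,:,::-1].copy()
R=Ro.from_euler("xyz",s["tcp_rot"])
v=im[:,323,0].astype(int); d=np.diff(v); print([(y,d[y]) for y in range(225,345) if abs(d[y])>8])
b=max(blobs(orange(im),50),key=lambda q:q[1][4])
print(b[1])
for y in (233,256,257,b[1][1]+b[1][3]):
  for dz in(21.8,-4.2): print(y,dz,R.inv().apply(onplane(c,(323,y),s["eef_pos"][2]+dz,True)-s["eef_pos"]).round(1))
```

```text
t 14.55 p [510.4  99.6  66.5] rot [ 3.1403e+00 -1.0000e-03  5.9680e-01] F [ 3.9 -4.3 -2.3] M [-0.9  -0.69 -0.04] op 0.156 gf 49.4
[(289, np.int64(10)), (290, np.int64(13)), (323, np.int64(-10)), (324, np.int64(-52)), (325, np.int64(-75)), (326, np.int64(12))]
[ 307  233   33   92 2733]
233 21.8 [ 29.    0.4 -21.8]
233 -4.2 [16.3  0.4  4.2]
256 21.8 [ 18.2   0.4 -21.8]
256 -4.2 [3.  0.4 4.2]
257 21.8 [ 17.7   0.4 -21.8]
257 -4.2 [2.4 0.4 4.2]
325 21.8 [-21.3   0.4 -21.8]
325 -4.2 [-45.5   0.4   4.2]
```

Call:
carry_out:
  targets:
    - {"dp": [0, 0, 0], "yaw": 9}
    - {"dp": [0, 0, 0], "yaw": 18}
    - {"dp": [-2, -0.8, 0], "yaw": 22}
    - {"dp": [-3.7, -1.5, 0], "yaw": 22}
    - {"dp": [-3.7, -1.5, 0], "yaw": 22}

```text
clock: 15.18
eef_pos: [505.4, 99.1, 66.2]
tcp_rot: [-3.142, 0.0, 0.215]
contact_force: [-0.3, -0.4, -1.4]
opening: 0.156
grasp_force: 49.6
```

```bash
python3 -c "
from h import *
state()"
```

```text
t 15.18 p [505.4  99.1  66.2] rot [-3.1415e+00  3.0000e-04  2.1460e-01] F [-0.3 -0.4 -1.4] M [-0.03 -0.01 -0.08] op 0.156 gf 49.6
```

Call:
carry_out:
  targets:
    - {"dp": [0, 0, 0], "yaw": -8}
    - {"dp": [0, 0, 0], "yaw": -15}
    - {"dp": [0, 0, 0], "yaw": -20}
    - {"dp": [0, 0, 0], "yaw": -20}
    - {"dp": [0, 0, 0], "yaw": -20}

```text
clock: 15.8
eef_pos: [505.6, 99.1, 66.3]
tcp_rot: [-3.142, 0.0, 0.561]
contact_force: [0.9, 0.3, -2.5]
opening: 0.155
grasp_force: 49.6
```

```bash
python3 -c "
from h import *
state()"
```

```text
t 15.8 p [505.6  99.1  66.3] rot [-3.1416  0.      0.5609] F [ 0.9  0.3 -2.5] M [ 0.01 -0.01 -0.05] op 0.155 gf 49.6
```

Call:
carry_out:
  targets:
    - {"dp": [0, -0.2, 0], "yaw": -8}
    - {"dp": [0, -0.4, 0], "yaw": -15}
    - {"dp": [0, -0.4, 0], "yaw": -15}
    - {"dp": [0, -0.4, 0], "yaw": -15}

```text
clock: 16.3
eef_pos: [505.4, 99.4, 66.3]
tcp_rot: [-3.142, 0.0, 0.821]
contact_force: [-0.6, -0.4, -1.7]
opening: 0.156
grasp_force: 49.6
```

```bash
python3 -c "
from h import *
state()"
```

```text
t 16.3 p [505.4  99.4  66.3] rot [-3.1416  0.      0.8209] F [-0.6 -0.4 -1.7] M [-0.    0.05 -0.  ] op 0.156 gf 49.6
```

Call:
carry_out:
  targets:
    - {"dp": [0, -0.2, 0], "yaw": -8}
    - {"dp": [0, -0.5, 0], "yaw": -16}
    - {"dp": [-0.1, -0.6, 0], "yaw": -20}
    - {"dp": [-0.1, -0.6, 0], "yaw": -20}
    - {"dp": [-0.1, -0.6, 0], "yaw": -20}

```text
clock: 16.92
eef_pos: [505.0, 99.8, 66.3]
tcp_rot: [3.142, -0.0, 1.171]
contact_force: [-0.1, 0.0, -2.3]
opening: 0.151
grasp_force: 49.6
```

```bash
python3 -c "
from h import *
state()"
```

```text
t 16.93 p [505.   99.8  66.3] rot [ 3.1415 -0.      1.1706] F [-0.1  0.  -2.3] M [-0.01 -0.02 -0.04] op 0.151 gf 49.6
```

Call:
carry_out:
  targets:
    - {"dp": [0, -0.2, 0], "yaw": -9}
    - {"dp": [-0.1, -0.5, 0], "yaw": -18}
    - {"dp": [-0.2, -0.8, 0], "yaw": -27}
    - {"dp": [-0.3, -1, 0], "yaw": -35}
    - {"dp": [-0.3, -1, 0], "yaw": -35}
    - {"dp": [-0.3, -1, 0], "yaw": -35}

```text
clock: 17.68
eef_pos: [503.9, 99.9, 66.3]
tcp_rot: [3.142, -0.0, 1.78]
contact_force: [-0.4, 0.4, -1.7]
opening: 0.154
grasp_force: 49.6
```

```bash
python3 -c "
from h import *
state()"
```

```text
t 17.68 p [503.9  99.9  66.3] rot [ 3.1416 -0.      1.7803] F [-0.4  0.4 -1.7] M [0.04 0.   0.02] op 0.154 gf 49.6
```

The foot has turned the full quarter with no resistance. I set it down on the channel floor, release, and rise.

Call:
carry_out:
  targets:
    - {"dp": [0, 0, 0.5], "yaw": 0}
    - {"dp": [0, 0, 1], "yaw": 0}
    - {"dp": [0, 0, 1], "yaw": 0}

```text
clock: 18.05
eef_pos: [503.9, 99.9, 65.2]
tcp_rot: [-3.142, -0.0, 1.784]
contact_force: [0.3, 0.9, -1.3]
opening: 0.152
grasp_force: 49.7
```

Call:
carry_out:
  targets:
    - {"dp": [0, 0, 0], "yaw": 0}
    - {"dp": [0, 0, 0], "yaw": 0}
    - {"dp": [0, 0, 0], "yaw": 0}
    - {"dp": [0, 0, 0], "yaw": 0}
    - {"dp": [0, 0, 0], "yaw": 0}
  fingers: 0.2

```text
clock: 18.68
eef_pos: [503.9, 99.9, 65.3]
tcp_rot: [3.142, 0.0, 1.784]
contact_force: [0.6, 0.1, -0.6]
opening: 0.593
grasp_force: 0.0
```

Call:
carry_out:
  targets:
    - {"dp": [0, 0, -10], "yaw": 0}
    - {"dp": [0, 0, -30], "yaw": 0}
    - {"dp": [0, 0, -70], "yaw": 0}
    - {"dp": [0, 0, -120], "yaw": 0}
    - {"dp": [0, 0, -120], "yaw": 0}
    - {"dp": [0, 0, -120], "yaw": 0}

```text
clock: 19.42
eef_pos: [503.6, 99.8, 185.4]
tcp_rot: [3.141, 0.0, 1.784]
contact_force: [-1.7, 0.2, -0.3]
opening: 0.601
grasp_force: 0.0
```

Run:
```python
from h import *
s=state(); im=r.grab_frame("wrist"); t=r.grab_frame("scene")
a=cv2.resize(im[100:300,220:420],None,fx=2,fy=2); b=cv2.resize(t[140:240,290:390],None,fx=4,fy=4,interpolation=cv2.INTER_CUBIC)
cv2.imwrite("pics/end.png",np.hstack([a,b])[:,:,::-1])
```

```text
t 19.43 p [503.6  99.8 185.4] rot [3.1412 0.     1.7841] F [-1.7  0.2 -0.3] M [ 0.04 -0.01 -0.01] op 0.601 gf 0.0
```

View pics/end.png

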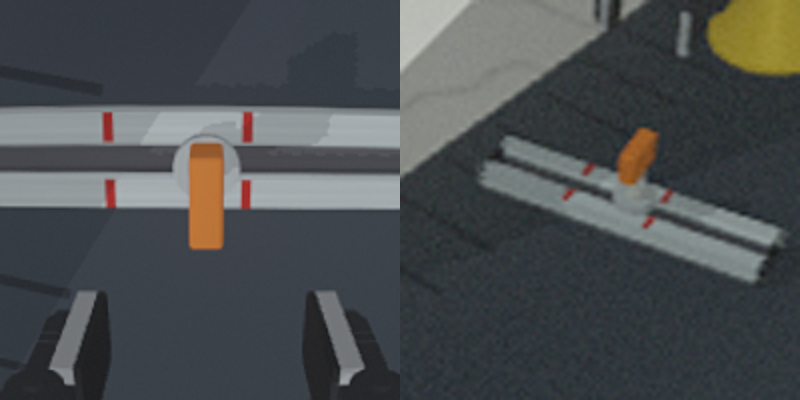

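The picture shows the peg upright in the slot between the red bands, at (206,165) in the left crop. Its bar stands crosswise to the rail, and the gripper is clear.

```bash
python3 -c "
from rig import r
print(r.sign_off())"
```

```text
the job is handed in; nothing more can be done
None
```

The orange-topped peg is in the rail between the red bands, turned a quarter turn at the notch without resistance and released; I handed the job in at about 19.5 s on the robot's clock, with no verdict returned.

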